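Lift a hot tray off the cooling rack with a slotted turner

ROBOT

A 6-joint arm with a two-finger parallel gripper is mounted at the origin on a cart in front of the work surface, level with it; the furniture and walls round the work are solid. World frame = base frame: x ahead of the robot, y to its left, z up, the work surface at z = 0. Lengths are in mm, angles in rad, forces in N, time in s.
With the tool pointing down it reaches from about 350 to 775 mm from the base axis. Payload 7.3 kg.
Tool frame: the origin (TCP) lies midway between the tips of the shut fingers; the grasp point (between the pads) lies 19 mm behind it (bot.hold_point_z is the distance from the TCP to the grasp point, in mm); z points along the fingers, y is the direction in which the jaws open and shut (so a half turn about z gives the same grasp; the last joint's range is limited). The gripper opens to 92 mm and grips with 3 to 60 N. Pads are 19 mm wide; open, the fingers measure 130 mm over their backs; the gripper's body (75 mm by 190 mm) begins 47 mm behind the grasp point.
Start: joints at [-0.146, 0.342, 1.524, -0, 1.275, -0.146], TCP at [525.019, 0.019, 226.741] pointing down, gripper open.
Joint ranges: [-2.53, 2.53], [-0.77, 2.02], [0.04, 2.7], [-1, 4.14], [0.28, 2.66], [-3.11, 3.11]. Speed limits (rad/s): [2.57, 2.57, 3.14, 3.14, 3.14, 3.14].

INTERFACE

Orientations are given as [roll, pitch, yaw] about the fixed x, y, z axes, in that order (R = Rz(yaw) Ry(pitch) Rx(roll)).
In Python, from plant import bot gives the robot as it stands.
- The arm moves only by the tool servo_tool, never from a script. Its argument "series" is a list of rows, each a list of 5 numbers: the opening, from 0 (shut) to 1 (fully open), then the shift along the tool's x, y, z each as a share of 50 mm, from -1 to 1, then the turn about the tool's z as a share of 90 degrees, from -1 to 1. In form: [[gripper, tx, ty, tz, spin], ...]. A call has 1 to 20 rows; each row shifts and turns the commanded pose from where the row before left it, along the tool's axes as they then stand; what a row does not reach is not made up. A row lasts 1/8 s, in which the tool goes at most 62.5 mm and 10.7 degrees, less where a joint would pass 70% of its speed; a pose out of reach is approached as far as the arm can. A call with a number of a shift or a turn outside -1 to 1 is refused whole. A call with a gripper value outside its range is refused whole. The fingers move at their own pace and stop on an object; the grip force is fixed at half the most. Time passes only in rows, so rows that do not move let the fingers close. It gives the time, the measured TCP pose, the force and the opening at its end, in the units of the state.
- bot.get_obs(): the state, without advancing time (a new reading comes with each control period).
- bot.capture(name): name is "scene" or "side" or "wrist"; returns the picture (420x560x3 uint8, red, green, blue); there is no depth.
- bot.camera_model(name): a dict with "mtx" (3x3 intrinsics, pixels), "distortion" ([k1, k2, p1, p2, k3] as OpenCV has them; the pictures are not rectified), "world_from_camera" (4x4, takes a point from camera to world coordinates). Camera axes: x right, y up, looking along -z (the intrinsics and any distortion apply to the point x, -y, -z); pixel columns grow to the right and rows downward; lengths in mm; the calibration is good to about 2 mm. A picture is of the moment at which its call begins: read the wrist's pose just before it. camera_model takes no time and is no camera call; for the wrist camera it gives the pose at the moment of the call.
- bot.close_job(): hands the job in, once; it reports no verdict.
Trained networks look in the newest picture that a camera, given by its name, has taken for a name from the list of things; names that differ only in an ending like _2 or _b are one class to them, and where a whole thing is asked for, a point or a joint stands for the part that bears it (a point fixed in the world has none). Each returns a list of dicts, best first, with "p" (0 to 1); they miss things now and then, are a little off and sometimes report something else, mostly with a low value. They report only what shows in the picture. A call takes as long as a camera call. They do not tell look-alikes from the thing itself.
- bot.outline_of(camera, label): "mask" (420x560 bool, what is visible of it).
- bot.pinpoint(camera, label): "point" ([x, y, z] in mm, in the coordinates of the camera as it stood for that picture, good to about 4 mm: a listed point, or the origin of a listed thing).
The state is a dict: "time": time; "joint_positions": joint angles; "dq": joint speeds; "tau": joint torques, N m; "tool_pos": TCP position; "tcp_rot": TCP orientation; "contact_force": force on the tool from outside, world axes, zero at the start; "moment": the same for the moment, N m; "grip_width": finger opening in mm.
Only numpy, scipy, OpenCV 4.12 (cv2) and the standard library are available. Lean on these libraries where they do the work, as an engineer would, in place of code of your own. Each camera call takes 0.05 s, during which the arm holds its last target.

TASK

The little baking tray with a ramekin standing on it is fresh from the oven and cooling on the wire rack: pick up the slotted turner by its wooden handle, slide its prongs in between the wires from the rack end nearest the tray until they reach right across beneath it, then raise the tray straight up off the rack. Finish while still holding the turner, with the tray steady and level in the air at least 10 cm above the wires, resting on the turner alone, and the ramekin still upright in the tray. Tray and ramekins are hot, so never let the gripper's fingers touch them; do not shove the rack along, and leave the second ramekin standing on it and the pepper mill, salt cellar and timer where they are.

Things in the scene. Friction and masses are not known exactly. Their poses are not given: they have to be found in the camera images.
- turner: slotted turner, 110 g, lying prongs flat on the table, brown wooden handle in the air. Origin: underside, centre line, where prongs meet heel; +x to the prong tips, z up. Four flat steel prongs x 0 to 135 mm, each 8 wide, 3 thick (z 0 to 3), centred at y = -33, -11, 11, 33. Heel plate x -22 to 2, 78 wide, 3 thick; then a neck to x = -27, rising to x = -50, z = 43 mm
- turner_grip (a point): where to grip the turner's handle: on its axis near the front, x = -71, y = 0, z = 53 mm in the turner's frame (axes as turner). The handle has flat upright sides, is 18 mm wide (y), 28 mm deep and 122 mm long; it rises backward at 14 degrees, its axis going from x = -44, z = 46 to x = -162, z = 75 mm. Grip it firmly (50 N or so): the loaded prongs pull it nose-down with about 0.25 N m
- turner_mid (a point): point between the two middle prongs, level with their top, half way along: x = 70, y = 0, z = 3 mm in the turner's frame (axes as turner)
- rack: loose wire cooling rack, 0.7 kg, 225 (x) x 156 (y) x 45 mm. Origin: centre of underside. Seven 5 mm wires along x at y = 0, 22, 44, 66 mm either side, tops at z = 45; at x = -110 and 110 they bend straight down to 6 mm foot rails across the table. Gaps 17 mm, open down to the rails' height, no cross wires. Tray on the -x half, second ramekin on the +x half; prongs go in towards +x
- rack_entry (a point): middle of the rack's end nearest the tray (the -x end), outer face, at the height of the wire tops: x = -112.5, y = 0, z = 45 mm in the rack's frame (axes as rack)
- tray: loose square tray of thin dark steel, 104 x 104 mm, 11 mm high with upright rim, about 50 g, flat underside, floor 2 mm thick. Origin: centre of underside, z up, sides along x and y. It lies on the wires (origin 45 mm above the table), centre 42 to 58 mm from the rack's middle towards the rack's -x end and within 7 mm of its centre line, turned under 0.1 rad against the wires
- ramekin_tray: small white ramekin with a browned baked filling, 61 mm across the rim, 52 mm at the foot, 37 mm high, about 60 g, standing loose in the tray. Origin: centre of its underside, z up
- ramekin_rack: second ramekin, of the same shape and size, standing directly on the rack's wires about 72 mm from the rack's middle towards +x; to be left there. Origin: centre of its underside, z up
- pepper_mill: wooden pepper mill, 58 mm across, 150 mm high, standing behind the rack; bystander. Origin: centre of its underside
- salt_cellar: terracotta salt cellar with a knob lid, 66 mm across, 68 mm high; bystander. Origin: centre of its underside
- timer: wind-up kitchen timer, 66 mm across, 48 mm high, at the far left; bystander. Origin: centre of its underside
Mind the look-alikes: they are no part of the job. Of the things shaped like the tray, the steel one is meant.

How it is judged:
By the outcome, as a careful person would: the job done as asked, in the order asked, and still so for the second after the job is handed in, while the arm keeps its last pose, push and grip.
It also fails if it takes over 48 s, if anything falls off the work surface, if the arm or the gripper's body presses on something with over 40 N, if the wrist force passes 120 N, or if a joint passes its speed limit or range.

## Working session

There is one attempt and no reset: what is moved stays moved. The work goes in short steps, Python scripts to look and compute and a tool call to move; the robot and the scene stay as the last step left them, time stands still between calls to the robot, and variables do not carry over. Pictures are saved under pics/ and viewed, and the job is handed in when it is done.

Besides the shell and the picture viewer there is one more tool, called after "Request:" as name([rows], argument=value, ...), one row to a line, values as JSON. servo_tool: Moves the arm, as the interface text tells. Shift numbers are shares of 50 mm and turn numbers shares of 90 degrees, none past 1 either way. Its arguments: {"type":"object","properties":{"series":{"type":"array"}},"required":["series"]}

```bash
ls; mkdir -p pics
python3 - <<'E'
from plant import bot
import cv2
print(bot.get_obs())
for n in ["scene","side","wrist"]:
    im=bot.capture(n); cv2.imwrite(f"pics/{n}0.png",im[:,:,::-1])
    m=bot.camera_model(n); print(n,m)
print(bot.hold_point_z)
E
```

```text
pics
{'time': 0.0, 'joint_positions': array([-1.46010172e-01,  3.42730145e-01,  1.52502354e+00,  8.28149054e-06,
        1.27537382e+00, -1.45998834e-01]), 'dq': array([ 0.00068312, -0.00096858, -0.00059676, -0.00102961,  0.00032253,
        0.00141096]), 'tau': array([ 7.61924657e-04, -4.31245601e+01, -2.44219762e+01,  7.17750052e-02,
        5.59406646e-02, -1.04314388e-04]), 'tool_pos': array([5.24597580e+02, 7.86440335e-02, 2.26038825e+02]), 'tcp_rot': array([-3.14007528e+00, -2.31126611e-04,  1.57078240e+00]), 'contact_force': array([-0.09686394,  0.23926429, -0.17234351]), 'moment': array([-0.03918074, -0.03894447,  0.03648915]), 'grip_width': 91.68138094448692}
scene {'mtx': array([[506.1726945 ,   0.        , 285.96859003],
       [  0.        , 506.1726945 , 210.37012481],
       [  0.        ,   0.        ,   1.        ]]), 'distortion': array([-0.14172524,  0.        ,  0.        ,  0.        ,  0.        ]), 'world_from_camera': array([[ 8.01305156e-01,  3.48608692e-01, -4.86191348e-01,
        -8.91925966e+01],
       [-5.98004012e-01,  4.43153284e-01, -6.67837082e-01,
 
[... 735 characters left out ...]
 [ 0.00000000e+00,  0.00000000e+00,  0.00000000e+00,
         1.00000000e+00]])}
wrist {'mtx': array([[355.19608717,   0.        , 280.41716819],
       [  0.        , 355.19608717, 212.43220253],
       [  0.        ,   0.        ,   1.        ]]), 'distortion': array([0.02232058, 0.        , 0.        , 0.        , 0.        ]), 'world_from_camera': array([[ 9.99999828e-01,  2.41437342e-04,  5.35167402e-04,
         5.24221545e+02],
       [-3.90126374e-04,  9.54444431e-01,  2.98388466e-01,
         8.12163797e+01],
       [-4.38745428e-04, -2.98388623e-01,  9.54444360e-01,
         3.84401738e+02],
       [ 0.00000000e+00,  0.00000000e+00,  0.00000000e+00,
         1.00000000e+00]])}
18.8
```

View pics/scene0.png

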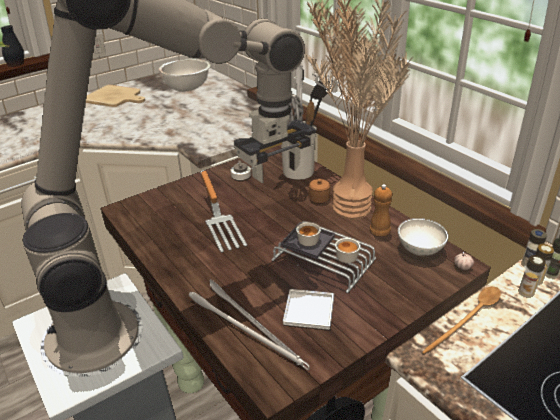

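View pics/side0.png

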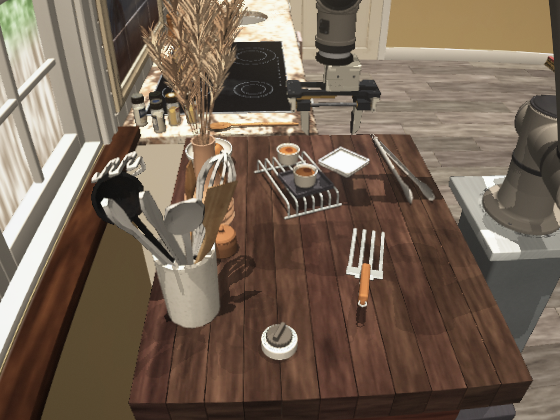

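View pics/wrist0.png

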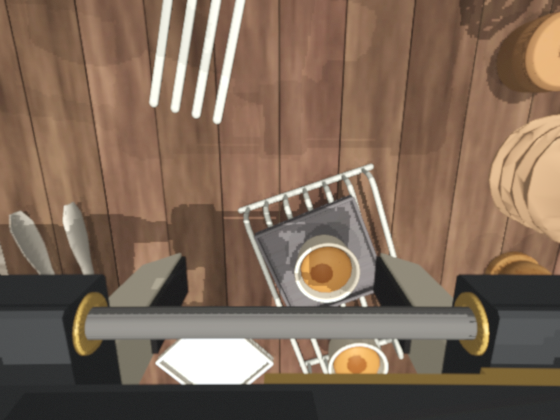

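The scene picture shows the turner at (215,215), the rack at (325,250) with the dark steel tray and ramekin on its left end, and the second ramekin at (347,248). The look-alikes are the white square tray at scene (309,309) and the tongs at (250,325). I choose the dark tray at scene (308,240), wrist (320,250). The prongs go in from the rack end at wrist (305,190).

```bash
cat > h.py <<'E'
import numpy as np,cv2
from plant import bot
def proj(m,P):
    P=np.atleast_2d(np.array(P,float)); W=np.linalg.inv(m["world_from_camera"])
    C=P@W[:3,:3].T+W[:3,3]; C=C*[1,-1,-1]
    return cv2.projectPoints(C,np.zeros(3),np.zeros(3),m["mtx"],m["distortion"])[0].reshape(-1,2)
def ray(m,uv,z):
    uv=np.array(uv,float).reshape(-1,1,2)
    n=cv2.undistortPoints(uv,m["mtx"],m["distortion"]).reshape(-1,2)
    d=np.c_[n[:,0],-n[:,1],-np.ones(len(n))]@m["world_from_camera"][:3,:3].T
    o=m["world_from_camera"][:3,3]
    return o+d*((z-o[2])/d[:,2])[:,None]
def w(m,p):
    M=m["world_from_camera"]; return M[:3,:3]@p+M[:3,3]
def Rz(a): return np.array([[np.cos(a),-np.sin(a),0],[np.sin(a),np.cos(a),0],[0,0,1]])
E
python3 - <<'E'
from h import *
for n in ["scene","side","wrist"]:
    m=bot.camera_model(n)
    for l in ["turner","turner_grip","turner_mid","rack","rack_entry","tray","ramekin_tray","pepper_mill","salt_cellar","timer"]:
        if n=="wrist" and l in("pepper_mill","salt_cellar","timer"):continue
        print(n,l,[(round(d["p"],2),w(m,d["point"]).round(0).tolist()) for d in bot.pinpoint(n,l)][:3])
# wrist ray estimates
m=bot.camera_model("wrist")
print("tips",ray(m,[[155,104],[176,109],[197,115],[218,121]],3).round(1).tolist())
print("rackend",ray(m,[[243,210],[371,168]],45).round(1).tolist())
print(bot.get_obs()["time"])
E
python3 - <<'E'
import cv2
im=cv2.imread("pics/wrist0.png"); cv2.imwrite("pics/wc.png",cv2.resize(im[140:400,140:430],None,fx=2.5,fy=2.3))
im=cv2.imread("pics/scene0.png"); cv2.imwrite("pics/sc.png",cv2.resize(im[165:330,180:390],None,fx=3.6,fy=3.6))
im=cv2.imread("pics/side0.png"); cv2.imwrite("pics/dc.png",cv2.resize(im[130:330,240:440],None,fx=3,fy=3))
E
```

```text
scene turner [(0.8, [455.0, 199.0, 1.0])]
scene turner_grip [(0.85, [474.0, 269.0, 49.0]), (0.63, [606.0, -176.0, 42.0])]
scene turner_mid [(0.57, [441.0, 131.0, 1.0])]
scene rack [(0.75, [585.0, -111.0, -1.0])]
scene rack_entry []
scene tray [(0.61, [563.0, -73.0, 47.0]), (0.56, [442.0, -228.0, 3.0])]
scene ramekin_tray [(0.8, [562.0, -74.0, 52.0]), (0.23, [793.0, -112.0, 3.0])]
scene pepper_mill [(0.77, [796.0, -112.0, 1.0])]
scene salt_cellar [(0.96, [765.0, 119.0, -0.0])]
scene timer [(0.72, [604.0, -177.0, 44.0]), (0.69, [647.0, 389.0, 1.0])]
side turner [(0.7, [650.0, 388.0, -1.0]), (0.69, [462.0, 197.0, -0.0])]
side turner_grip [(0.89, [476.0, 266.0, 52.0])]
side turner_mid [(0.92, [437.0, 131.0, 0.0]), (0.27, [567.0, -73.0, 50.0])]
side rack [(0.87, [586.0, -113.0, 4.0]), (0.44, [769.0, 121.0, 4.0])]
side rack_entry [(0.96, [553.0, -11.0, 44.0])]
side tray [(0.97, [567.0, -75.0, 46.0]), (0.84, [440.0, -235.0, 4.0])]
side ramekin_tray [(0.97, [564.0, -74.0, 50.0])]
side pepper_mill [(0.48, [795.0, -115.0, -1.0])]
side salt_cellar [(0.9, [766.0, 121.0, 2.0])]
side timer [(0.77, [652.0, 389.0, -3.0])]
wrist turner []
wrist turner_grip []
wrist turner_mid [(0.82, [442.0, 129.0, 9.0])]
wrist rack []
wrist rack_entry [(0.84, [548.0, -6.0, 46.0])]
wrist tray [(0.96, [439.0, -234.0, 0.0])]
wrist ramekin_tray [(0.88, [569.0, -71.0, 49.0]), (0.7, [441.0, 130.0, 7.0])]
tips [[396.3, 78.1, 3.0], [417.2, 73.3, 3.0], [438.3, 67.4, 3.0], [459.7, 61.4, 3.0]]
rackend [[487.1, -22.6, 45.0], [611.9, 19.7, 45.0]]
1.5
```

View pics/wc.png

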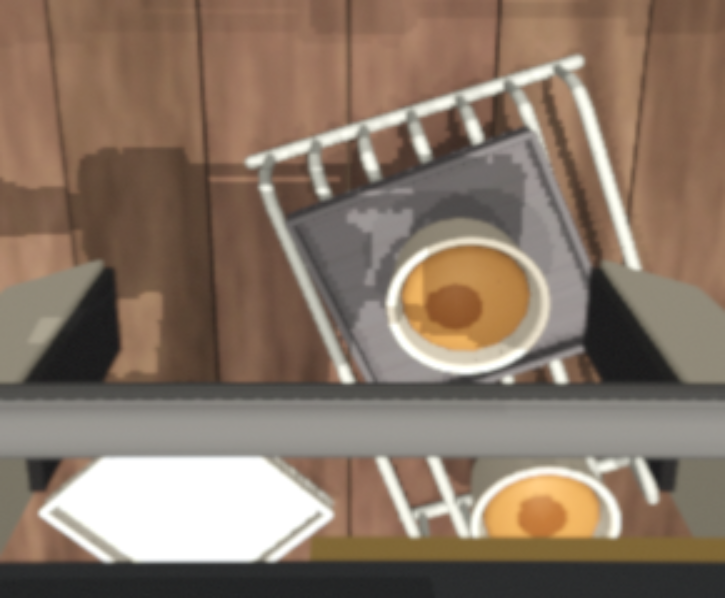

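View pics/sc.png

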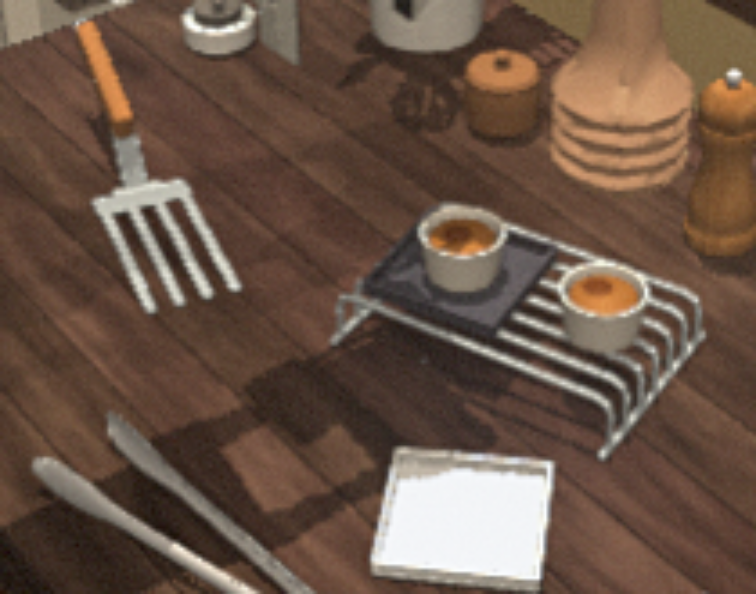

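View pics/dc.png

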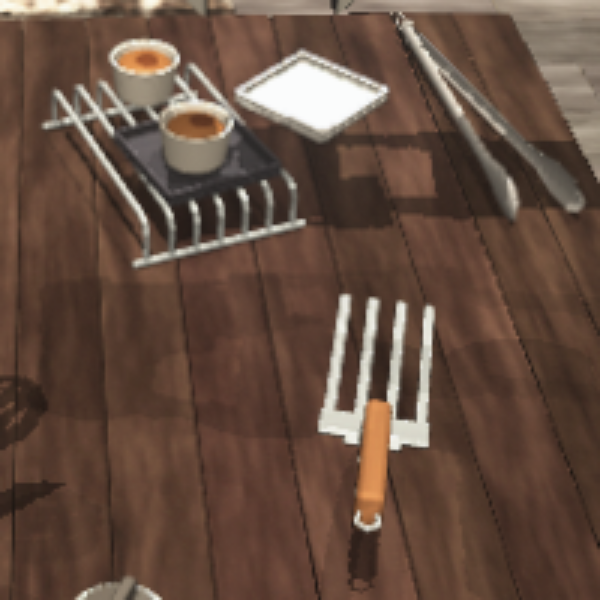

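Run:
```python
from h import *
from scipy.optimize import least_squares
M={n:bot.camera_model(n) for n in["scene","side","wrist"]}
S=lambda a,b:(180+a/3.6,165+b/3.6)
D=lambda a,b:(240+a/3,130+b/3)
W=lambda a,b:(a,b)
Y=[-33,-11,11,33]
T=[]
for y,p in zip(Y,[(155,104),(176,109),(197,115),(218,121)]): T.append(("wrist",(133,y,3),p))
for y,p in zip(Y,[(149,308),(182,302),(210,296),(237,288)]): T.append(("scene",(134,y,2),S(*p)))
for y,p in zip(Y[::-1],[(346,296),(374,299),(402,303),(430,308)]): T.append(("side",(134,y,3),D(*p)))
T+=[("scene",(-22,-39,3),S(95,202)),("scene",(-22,39,3),S(187,182)),("side",(-22,39,1),D(319,430)),("side",(-22,-39,1),D(428,447))]
R=[("wrist",(-110,-78,3),(243,210)),("wrist",(-110,78,3),(372,168)),("side",(-110,78,3),D(135,264)),("side",(-110,-78,3),D(304,223)),
("scene",(-110,-78,3),S(333,343)),("scene",(110,-78,3),S(604,456)),("scene",(110,78,3),S(703,336)),("side",(110,78,3),D(44,125))]
def fit(L,x0,cams):
    L=[l for l in L if l[0] in cams]
    def f(v):
        return np.concatenate([(proj(M[n],Rz(v[2])@np.array(q,float)+[v[0],v[1],0])[0]-p) for n,q,p in L])
    r=least_squares(f,x0,loss="soft_l1"); return r.x,f(r.x).reshape(-1,2)
for c in (["scene","side","wrist"],["wrist"],["side"],["scene"]):
  for nm,L,x0 in(("turner",T,[462,200,-1.83]),("rack",R,[585,-112,-1.24])):
    v,r=fit(L,x0,c); print(nm,c,v.round(3),np.degrees(v[2]).round(2)); 
    if len(c)==3: print(r.round(1).tolist())
    h=v
    if nm=="turner":print(" grip-64",(v[:2]+ (Rz(v[2])@[-64,0,0])[:2]).round(1))
    else: print(" tray in rack",(Rz(v[2]).T@(np.array([565.5,-74,0])-[v[0],v[1],0])).round(1))
```

```text
turner ['scene', 'side', 'wrist'] [460.042 199.062  -1.82 ] -104.26
[[-1.0, -0.2], [-0.6, 0.4], [-0.4, -0.0], [-0.5, -0.6], [1.8, 0.7], [0.5, 0.3], [0.5, -0.0], [0.7, 0.2], [-0.6, -0.3], [-0.7, -0.1], [-0.7, -0.3], [-0.8, -0.8], [-0.5, -0.5], [-0.5, -1.2], [-0.8, 1.1], [-0.4, 0.5]]
 grip-64 [475.8 261.1]
rack ['scene', 'side', 'wrist'] [ 585.984 -115.565   -1.245] -71.36
[[-5.0, 0.8], [1.0, -1.4], [-1.3, -0.2], [-0.0, -0.3], [0.2, 0.3], [-0.9, 1.2], [0.6, -0.2], [-0.1, 0.0]]
 tray in rack [-45.9  -6.1   0. ]
turner ['wrist'] [461.756 198.666  -1.828] -104.76
 grip-64 [478.1 260.6]
rack ['wrist'] [ 586.24  -116.391   -1.257] -72.02
 tray in rack [-46.7  -6.6   0. ]
turner ['side'] [458.811 198.887  -1.825] -104.55
 grip-64 [474.9 260.8]
rack ['side'] [ 585.108 -114.858   -1.239] -70.99
 tray in rack [-45.   -5.2   0. ]
turner ['scene'] [461.106 199.445  -1.841] -105.48
 grip-64 [478.2 261.1]
rack ['scene'] [ 586.96  -113.918   -1.233] -70.67
 tray in rack [-44.8  -7.    0. ]
```

Request:
servo_tool([
  [1, 0.87, -0.16, 0.2, 0],
  [1, 0.87, -0.16, 0.2, 0],
  [1, 0.87, -0.16, 0.2, 0],
  [1, 0.87, -0.16, 0.2, 0],
  [1, 0.87, -0.16, 0.2, 0],
  [1, 0.87, -0.15, 0.2, 0],
  [1, 0, 0, 0, 0.08],
  [1, 0, 0, 0, 0.083],
  [1, 0, 0, 0, 0],
])

```text
time: 2.62
tool_pos: [477.5, 261.2, 166.7]
tcp_rot: [3.142, 0.0, 1.316]
contact_force: [-0.4, 0.5, -0.1]
grip_width: 92.0
```

Run:
```python
from h import *
o=bot.get_obs(); print(o["time"],o["tool_pos"],o["tcp_rot"])
im=bot.capture("wrist"); m=bot.camera_model("wrist"); im=im[:,:,::-1].copy()
cv2.imwrite("pics/w1raw.png",im)
for v,c in(((460.9,199.1,np.radians(-104.7)),(0,0,255)),):
    P=np.array([[135,y,3] for y in(-33,-11,11,33)]+[[0,y,3] for y in(-33,-11,11,33)]+[[-22,-39,3],[-22,39,3],[-44,-9,60],[-44,9,60],[-158,-9,88],[-158,9,88]],float)
    for u in proj(m,P@Rz(v[2]).T+[v[0],v[1],0]): cv2.circle(im,tuple(int(round(t)) for t in u),2,c,-1)
cv2.imwrite("pics/w1.png",im)
print([w(m,d["point"]).round(1) for d in bot.pinpoint("wrist","turner_grip")],[w(m,d["point"]).round(1) for d in bot.pinpoint("wrist","turner")])
```

```text
2.625 [477.46176835 261.1716618  166.66723044] [3.14158790e+00 6.58210161e-05 1.31624224e+00]
[array([477.1, 270.4,  53.5])] [array([453.1, 200.1,  -1.7])]
```

View pics/w1.png

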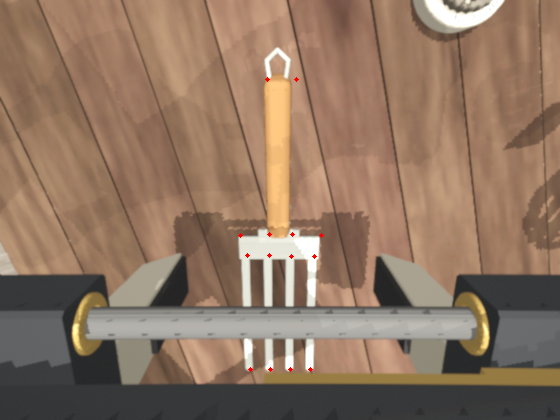

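Seen from above, the turner lies as fitted: the heel at (240–320, 237–258) matches within 2 px, and the handle sits about 2–3 mm left of the fit. Next I go down and grip.

Request:
servo_tool([
  [1, 0, -0.04, 0.7, 0],
  [1, 0, 0, 0.7, 0],
  [1, 0, 0, 0.7, 0],
  [1, 0, 0, 0.4, 0],
  [1, 0, 0, 0.19, 0],
  [0, 0, 0, 0, 0],
  [0, 0, 0, 0, 0],
  [0, 0, 0, 0, 0],
  [0, 0, 0, 0, 0],
  [0, 0, 0, 0, 0],
  [0, 0, 0, 0, 0],
  [0, 0, 0, 0, 0],
])

```text
time: 4.28
tool_pos: [475.6, 261.5, 32.2]
tcp_rot: [3.142, 0.0, 1.315]
contact_force: [0.0, 0.4, 0.1]
grip_width: 26.7
```

Run:
```python
from h import *
o=bot.get_obs(); print(o["time"],o["tool_pos"],o["tcp_rot"],o["contact_force"],o["moment"],o["grip_width"])
im=bot.capture("wrist");cv2.imwrite("pics/w2.png",im[:,:,::-1])
im=bot.capture("side");cv2.imwrite("pics/s2.png",cv2.resize(im[130:330,240:440,::-1],None,fx=3,fy=3))
```

```text
4.275 [475.58107593 261.51856774  32.22560442] [3.14154439e+00 3.11480368e-05 1.31477075e+00] [0.0345233  0.36514432 0.12305861] [0.05951235 0.00726921 0.00933292] 26.680261658846717
```

View pics/s2.png

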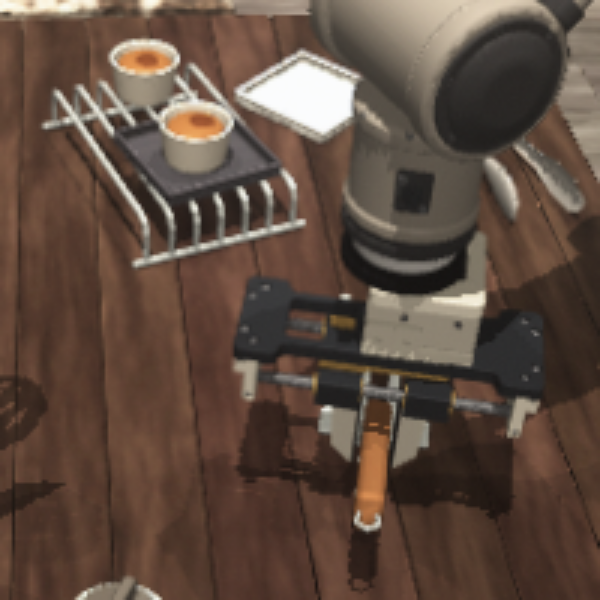

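View pics/w2.png

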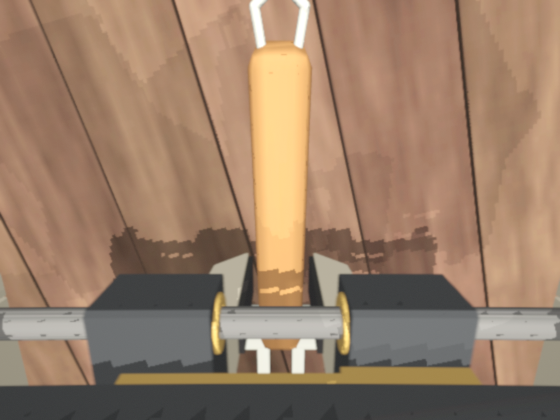

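Request:
servo_tool([
  [0, 0, 0, 0, 0],
  [0, 0, 0, 0, 0],
  [0, 0, 0, 0, 0],
  [0, 0, 0, 0, 0],
])

```text
time: 4.88
tool_pos: [475.6, 261.5, 32.2]
tcp_rot: [3.142, 0.0, 1.315]
contact_force: [-0.7, -0.9, 0.2]
grip_width: 17.7
```

Request:
servo_tool([
  [0, 0, 0, -0.1, 0],
  [0, 0, 0, -0.3, 0],
  [0, 0, 0, -0.3, 0],
  [0, 0, 0, -0.3, 0],
  [0, 0, 0, 0, 0],
])

```text
time: 5.5
tool_pos: [476.6, 261.9, 84.1]
tcp_rot: [3.139, -0.002, 1.315]
contact_force: [-0.1, -0.4, -1.0]
grip_width: 18.3
```

Run:
```python
from h import *
o=bot.get_obs(); print(o["time"],o["tool_pos"],o["tcp_rot"],o["contact_force"],o["moment"],o["grip_width"])
im=bot.capture("scene");cv2.imwrite("pics/c3.png",cv2.resize(im[150:310,150:390,::-1],None,fx=3.3,fy=3.3))
im=bot.capture("wrist");cv2.imwrite("pics/w3.png",im[:,:,::-1])
```

```text
5.5 [476.57384699 261.91928133  84.05999551] [ 3.13865143e+00 -2.06828858e-03  1.31473734e+00] [-0.09798713 -0.44184178 -1.00520884] [0.06250868 0.02812117 0.02958337] 18.26993371857155
```

View pics/c3.png

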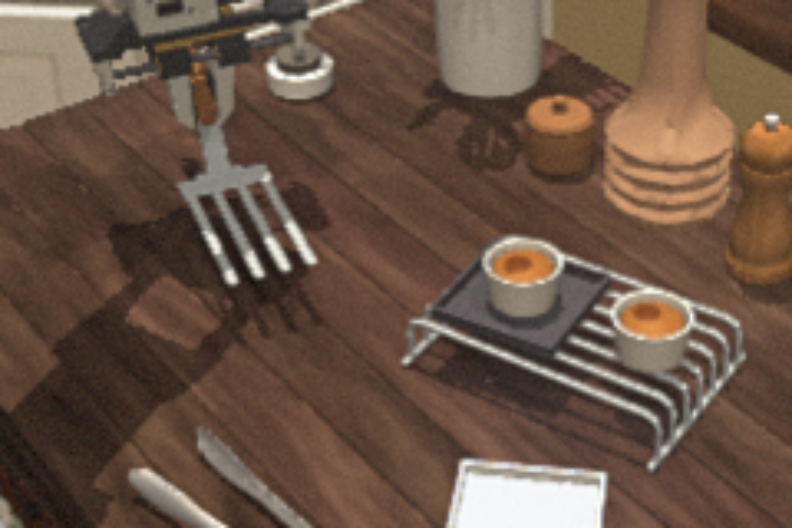

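View pics/w3.png

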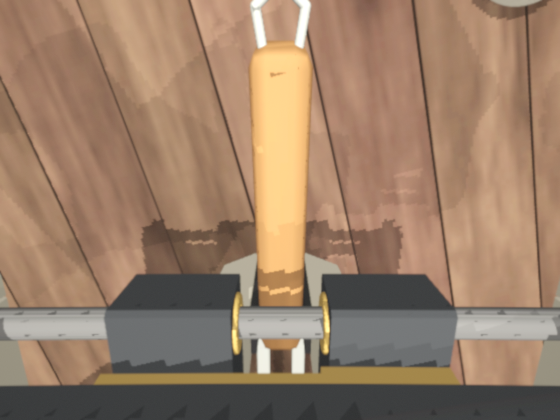

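The turner is held, 18 mm wide, and the handle end stays at wrist (280,45) before and after the lift, so there is no slip. Next I turn it and line it up in front of the rack end.

Request:
servo_tool([
  [0, 0, 0, 0, -0.07],
  [0, 0, 0, 0, -0.1],
  [0, 0, 0, 0, -0.1],
  [0, 0, 0, 0, -0.1],
  [0, -0.3, -0.08, 0, 0],
  [0, -0.5, -0.18, 0, 0],
  [0, -0.31, -0.08, 0, 0],
  [0, 0, 0, 0, 0],
  [0, 0, 0, 0, 0],
])

```text
time: 6.72
tool_pos: [477.4, 203.7, 82.3]
tcp_rot: [3.141, -0.0, 1.895]
contact_force: [0.4, -1.0, -0.5]
grip_width: 17.7
```

Run:
```python
from h import *
o=bot.get_obs(); print(o["time"],o["tool_pos"],o["tcp_rot"],o["contact_force"],o["moment"],o["grip_width"])
im=bot.capture("scene");cv2.imwrite("pics/c4.png",cv2.resize(im[160:310,190:390,::-1],None,fx=4,fy=4,interpolation=cv2.INTER_CUBIC))
im=bot.capture("side");cv2.imwrite("pics/s4.png",cv2.resize(im[130:280,230:430,::-1],None,fx=4,fy=4,interpolation=cv2.INTER_CUBIC))
for c in("scene","side"):
  m=bot.camera_model(c)
  for l in("turner_mid","rack_entry","rack"): print(c,l,[(round(d["p"],2),w(m,d["point"]).round(1)) for d in bot.pinpoint(c,l)])
```

```text
6.725 [477.39479783 203.70399643  82.26357081] [ 3.14123995e+00 -2.01624387e-04  1.89477033e+00] [ 0.38871251 -1.03103732 -0.51311862] [ 0.04279304 -0.00660257  0.02255511] 17.710981962390605
scene turner_mid [(0.61, array([522.3,  76.3,  52.1]))]
scene rack_entry []
scene rack [(0.76, array([ 588.2, -114. ,   -5. ]))]
side turner_mid [(0.79, array([517.5,  74.3,  50.9])), (0.56, array([ 610.1, -182.2,   40.8])), (0.4, array([ 591.7, -113.6,    5.2]))]
side rack_entry [(0.75, array([548. , -12.8,  42. ]))]
side rack [(0.62, array([ 587.1, -113.1,    3.8]))]
```

View pics/c4.png

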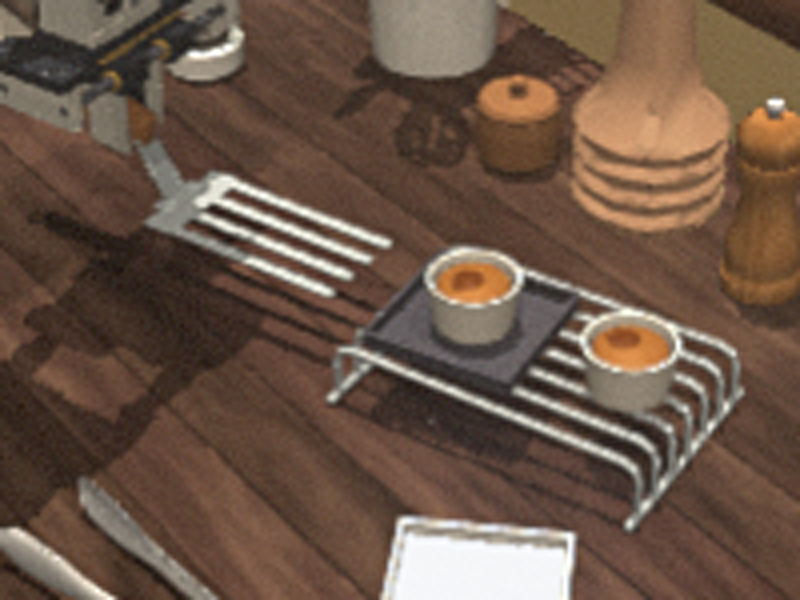

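View pics/s4.png

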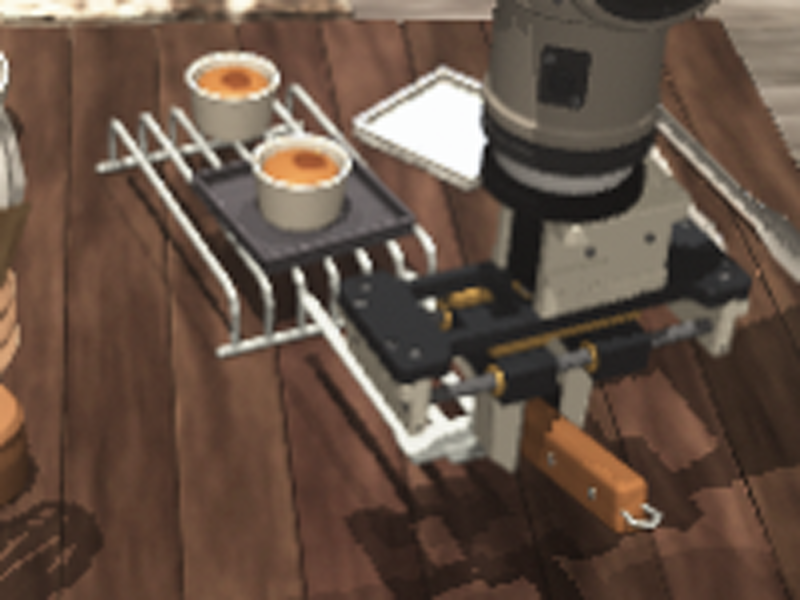

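```bash
cat > ov.py <<'E'
from h import *
import sys
def lines(im,m,P,v,c,off,s):
    P=np.array(P,float).reshape(-1,3)@Rz(v[2]).T+[v[0],v[1],v[3] if len(v)>3 else 0]
    u=(proj(m,P)-off)*s
    for a,b in zip(u[::2],u[1::2]): cv2.line(im,tuple(int(round(t)) for t in a),tuple(int(round(t)) for t in b),c,1,cv2.LINE_AA)
rackL=[]
for y in(-66,-44,-22,0,22,44,66): rackL+=[[-104,y,45],[104,y,45],[-112.5,y,36],[-112.5,y,6]]
for x in(-110,110): rackL+=[[x,-78,3],[x,78,3]]
turnL=[]
for y in(-33,-11,11,33): turnL+=[[0,y,3],[135,y,3]]
turnL+=[[135,-37,3],[135,37,3],[-22,-39,3],[-22,39,3],[-22,-39,3],[2,-39,3]]
def overlay(raw,m,off,s,rack,turner,out):
    im=cv2.resize(raw,None,fx=s,fy=s,interpolation=cv2.INTER_CUBIC)
    if rack is not None: lines(im,m,rackL,rack,(0,0,255),np.array(off),s)
    if turner is not None: lines(im,m,turnL,turner,(0,255,0),np.array(off),s)
    cv2.imwrite(out,im)
def turner_from(o):
    y=o["tcp_rot"][2]-np.pi; d=np.array([np.cos(y),np.sin(y)])
    p=o["tool_pos"]; return (*(p[:2]+64.1*d),y,p[2]-32.2)
E
python3 - <<'E'
from ov import *
o=bot.get_obs(); t=turner_from(o); print(t)
c=cv2.imread("pics/c4.png"); s=cv2.imread("pics/s4.png")
r=(586,-115,np.radians(-71.3))
for n,off in(("scene",(190,160)),("side",(230,130))):
    im={"scene":c,"side":s}[n]; im=cv2.resize(im,None,fx=.25,fy=.25,interpolation=cv2.INTER_AREA)
    overlay(im,bot.camera_model(n),off,4,r,t,f"pics/ov4{n}.png")
print(Rz(r[2]).T@(np.array([t[0],t[1],0])-[586,-115,0]), o["time"])
E
```

```text
(np.float64(497.6536188801491), np.float64(143.04752721159622), np.float64(-1.2452765259000655), np.float64(50.01182869139353))
[-272.75026738   -0.94921079    0.        ] 7.125
```

View pics/ov4scene.png

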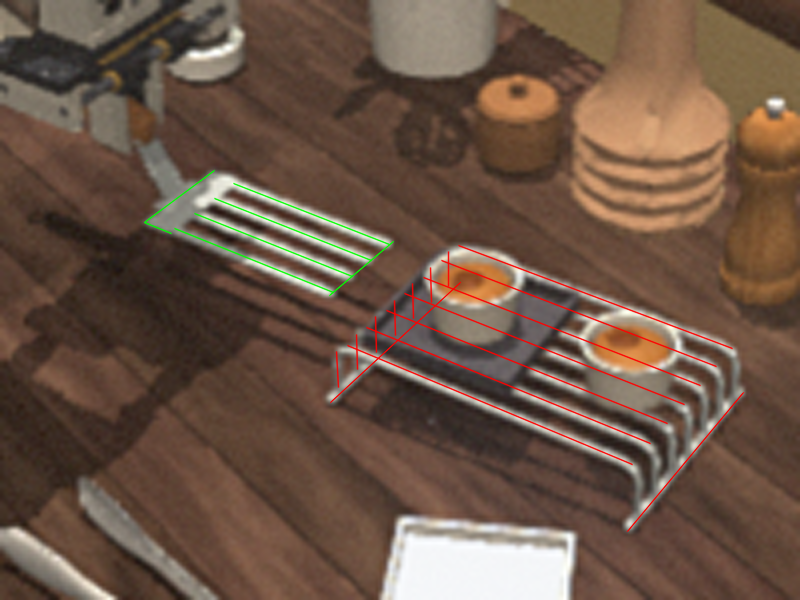

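View pics/ov4side.png

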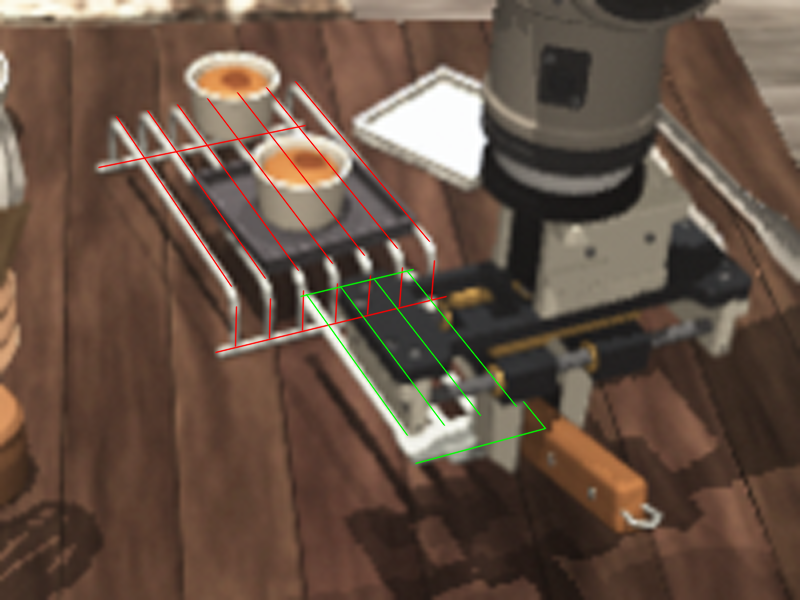

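Run:
```python
import cv2
a=cv2.imread("pics/s4.png")[220:480,200:560];b=cv2.imread("pics/ov4side.png")[220:480,200:560]
import numpy as np
cv2.imwrite("pics/z.png",cv2.resize(np.hstack([a,b]),(800,290)))
cv2.imwrite("pics/z.png",cv2.resize(b,None,fx=2.2,fy=2.2))
```

```text
(no output)
```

View pics/z.png

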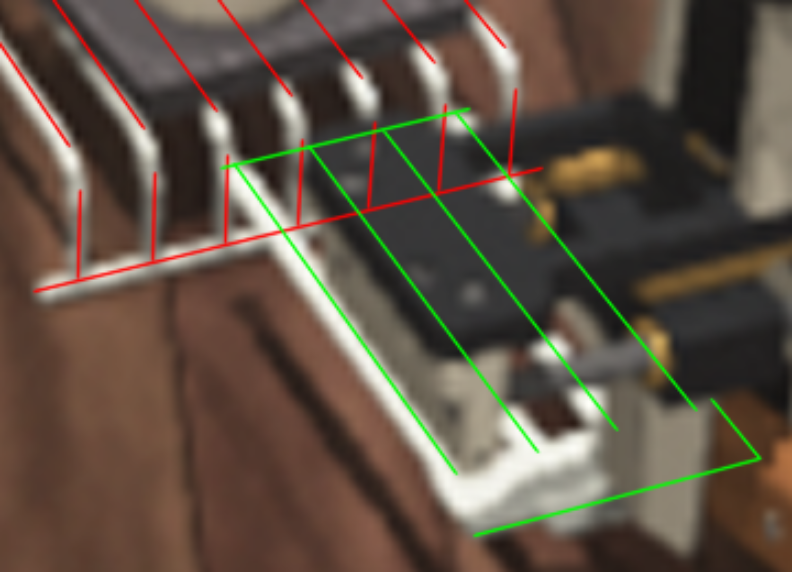

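Overlays match: the rack lines sit on the real wires, and the turner is level and centred on the gaps within about 2 mm. I lower it and enter a short way.

Request:
servo_tool([
  [0, 0, 0, 0.2, 0],
  [0, 0, 0, 0.2, 0],
  [0, -0.2, 0, 0, 0],
  [0, -0.2, 0, 0, 0],
  [0, -0.2, 0, 0, 0],
  [0, -0.2, 0, 0, 0],
  [0, 0, 0, 0, 0],
  [0, 0, 0, 0, 0],
])

```text
time: 8.12
tool_pos: [490.0, 165.6, 62.3]
tcp_rot: [3.141, -0.0, 1.896]
contact_force: [0.2, 0.2, -1.7]
grip_width: 17.7
```

```bash
cat > look.py <<'E'
from ov import *
import sys
t=sys.argv[1]
o=bot.get_obs(); print(o["time"],o["tool_pos"].round(1),o["tcp_rot"].round(4),o["contact_force"].round(1),o["moment"].round(3),o["grip_width"])
r=(586,-115,np.radians(-71.3)); v=turner_from(o)
print((Rz(r[2]).T@(np.array([v[0],v[1],0])-[586,-115,0])).round(1),v[3])
for n,off in(("scene",(220,180)),("side",(240,130))):
    im=bot.capture(n)[:,:,::-1]; a=np.ascontiguousarray(im[off[1]:off[1]+115,off[0]:off[0]+155])
    cv2.imwrite(f"pics/{t}{n}.png",cv2.resize(a,None,fx=5,fy=5,interpolation=cv2.INTER_CUBIC))
    overlay(a,bot.camera_model(n),off,5,r,v,f"pics/{t}{n}_ov.png")
im=bot.capture("wrist")[:,:,::-1]; cv2.imwrite(f"pics/{t}wrist.png",im)
E
python3 look.py a
```

```text
8.125 [490.  165.6  62.3] [ 3.1414e+00 -1.0000e-04  1.8956e+00] [ 0.2  0.2 -1.7] [0.058 0.038 0.019] 17.724215935403784
[-232.5   -1.1    0. ] 30.12650515144108
```

View pics/ascene.png

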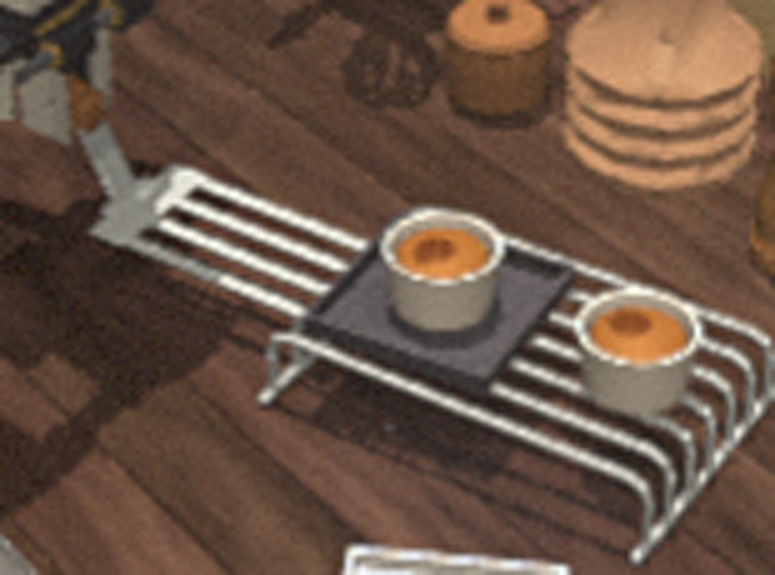

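View pics/aside.png

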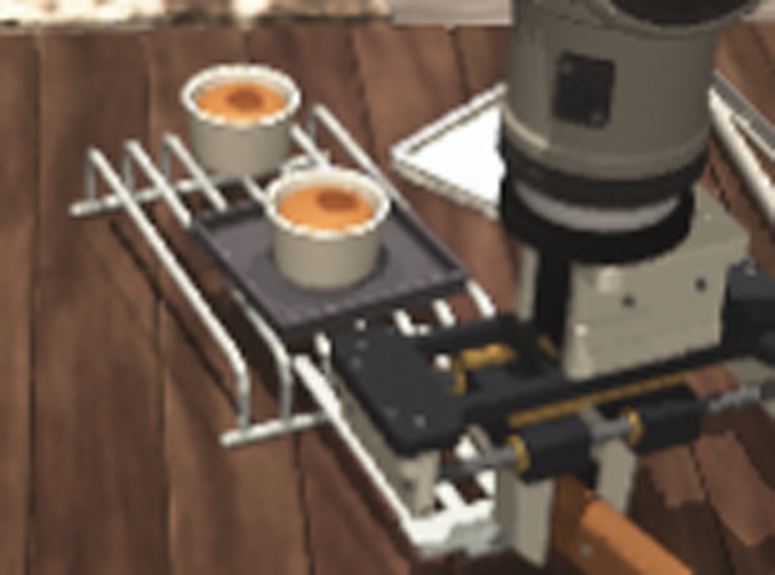

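View pics/awrist.png

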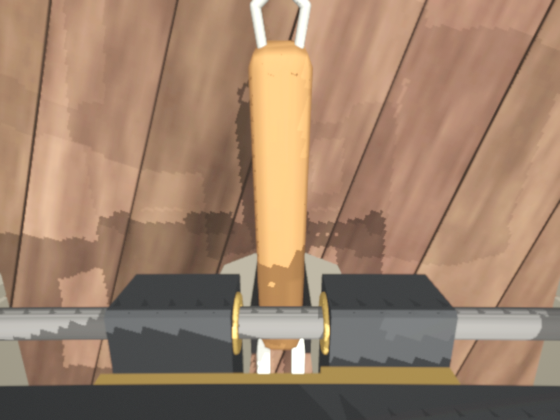

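Run:
```python
import cv2,numpy as np
a=cv2.imread("pics/aside.png")[280:460,200:480];b=cv2.imread("pics/aside_ov.png")[280:460,200:480]
cv2.imwrite("pics/z2.png",cv2.resize(np.vstack([a,b]),None,fx=1.65*1.0,fy=1.65,interpolation=cv2.INTER_CUBIC))
```

```text
(no output)
```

View pics/z2.png

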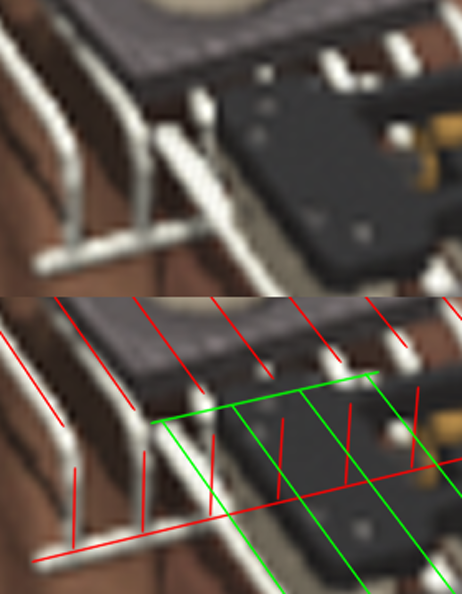

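View pics/ascene_ov.png

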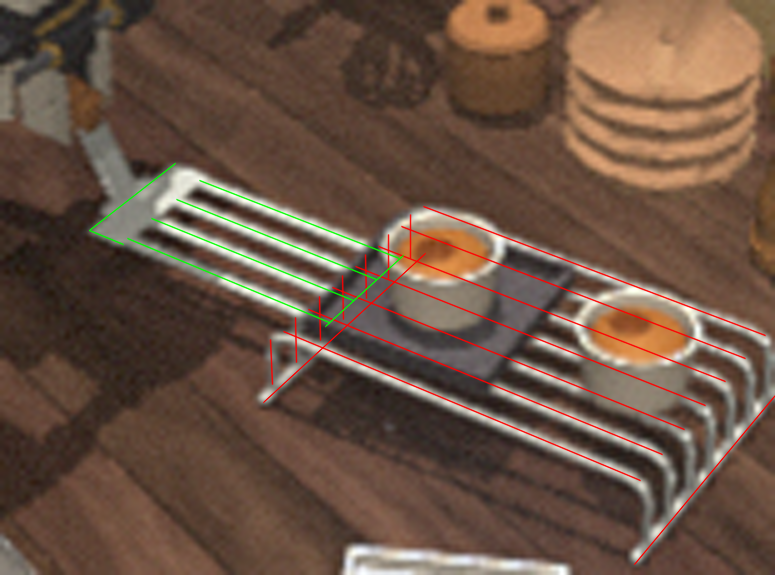

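The prongs have entered cleanly. In the side zoom, prong y=+33 passes about midway between legs 44 and 22, roughly 1 mm toward leg 22. I nudge it 1 mm and continue.

Request:
servo_tool([
  [0, -0.12, 0.025, 0, 0],
  [0, -0.2, 0, 0, 0],
  [0, -0.2, 0, 0, 0],
  [0, -0.2, 0, 0, 0],
  [0, -0.2, 0, 0, 0],
  [0, -0.2, 0, 0, 0],
  [0, 0, 0, 0, 0],
  [0, 0, 0, 0, 0],
])

```text
time: 9.28
tool_pos: [509.0, 113.0, 62.2]
tcp_rot: [-3.142, -0.0, 1.896]
contact_force: [-0.1, 0.0, -1.4]
grip_width: 17.9
```

```bash
python3 look.py b
```

```text
9.275 [509.  113.   62.2] [-3.1416e+00 -1.0000e-04  1.8958e+00] [-0.1  0.  -1.4] [ 0.145  0.006 -0.025] 17.948292575398224
[-1.766e+02  1.000e-01  0.000e+00] 30.00478657364419
```

View pics/bscene_ov.png

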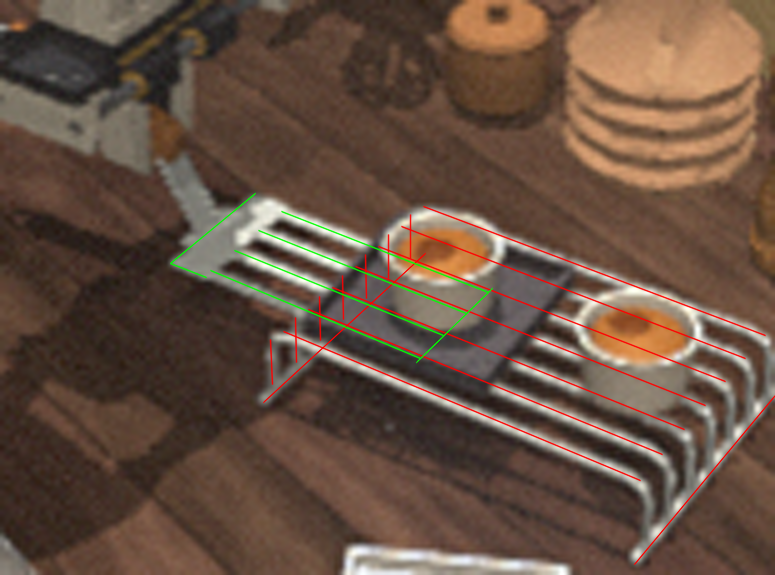

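View pics/bside.png

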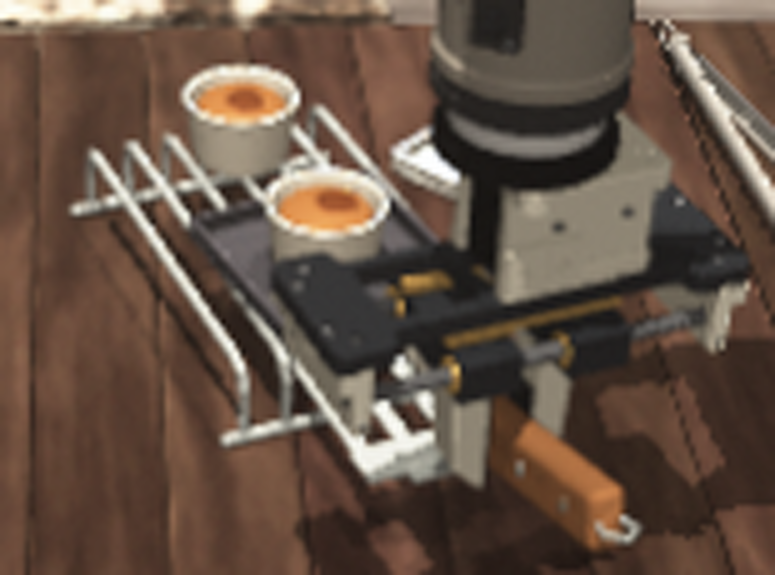

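Request:
servo_tool([
  [0, -0.15, 0, 0, 0],
  [0, -0.2, 0, 0, 0],
  [0, -0.2, 0, 0, 0],
  [0, -0.2, 0, 0, 0],
  [0, -0.2, 0, 0, 0],
  [0, -0.14, 0, 0, 0],
  [0, -0.05, 0, 0, 0],
  [0, 0, 0, 0, 0],
  [0, 0, 0, 0, 0],
])

```text
time: 10.55
tool_pos: [527.2, 59.2, 62.2]
tcp_rot: [3.142, -0.0, 1.896]
contact_force: [0.8, -0.4, -1.9]
grip_width: 17.8
```

```bash
python3 look.py c
```

```text
10.55 [527.2  59.2  62.2] [ 3.1416e+00 -1.0000e-04  1.8962e+00] [ 0.8 -0.4 -1.9] [ 0.092 -0.003 -0.011] 17.787181629450178
[-1.197e+02  1.000e-01  0.000e+00] 30.032563564117005
```

View pics/cscene.png

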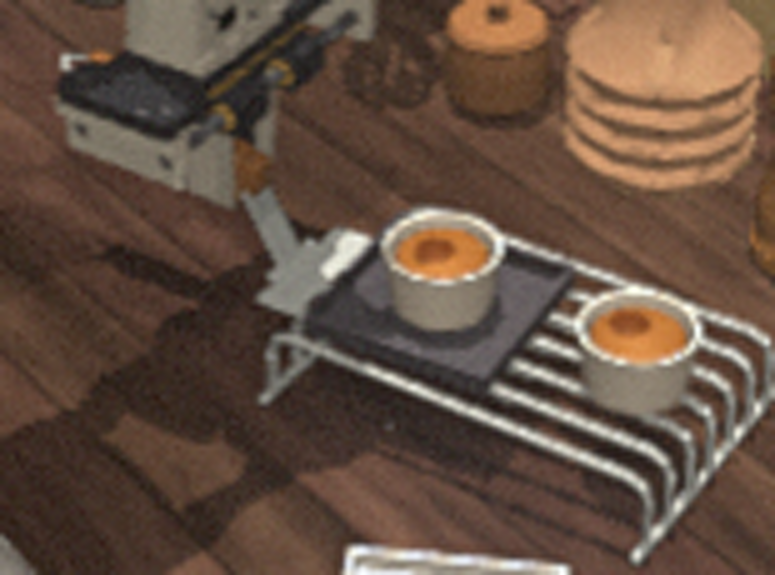

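View pics/cscene_ov.png

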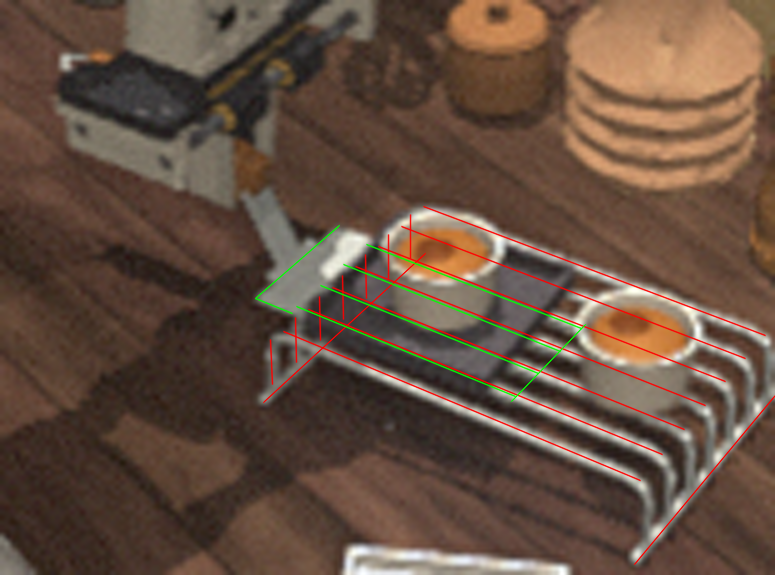

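View pics/cside_ov.png

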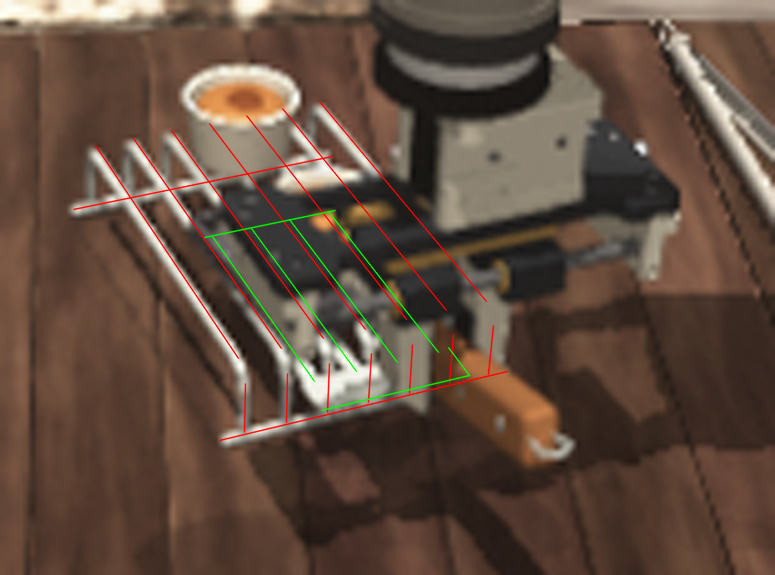

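Request:
servo_tool([
  [0, -0.03, 0, 0, 0],
  [0, 0, 0, -0.1, 0],
  [0, 0, 0, -0.1, 0],
  [0, 0, 0, -0.02, 0],
  [0, 0, 0, -0.02, 0],
  [0, 0, 0, -0.03, 0],
  [0, 0, 0, -0.04, 0],
  [0, 0, 0, -0.05, 0],
  [0, 0, 0, -0.06, 0],
  [0, 0, 0, -0.06, 0],
  [0, 0, 0, -0.06, 0],
  [0, 0, 0, -0.03, 0],
  [0, 0, 0, 0, 0],
  [0, 0, 0, 0, 0],
])

```text
time: 12.45
tool_pos: [527.7, 57.5, 90.6]
tcp_rot: [-3.141, -0.0, 1.896]
contact_force: [-0.5, 1.0, -2.6]
grip_width: 18.0
```

```bash
python3 look.py d
```

```text
12.45 [527.7  57.5  90.6] [-3.1415e+00 -1.0000e-04  1.8959e+00] [-0.5  1.  -2.6] [0.205 0.034 0.035] 18.018859562592876
[-118.   -0.    0.] 58.43330650435665
```

View pics/dscene_ov.png

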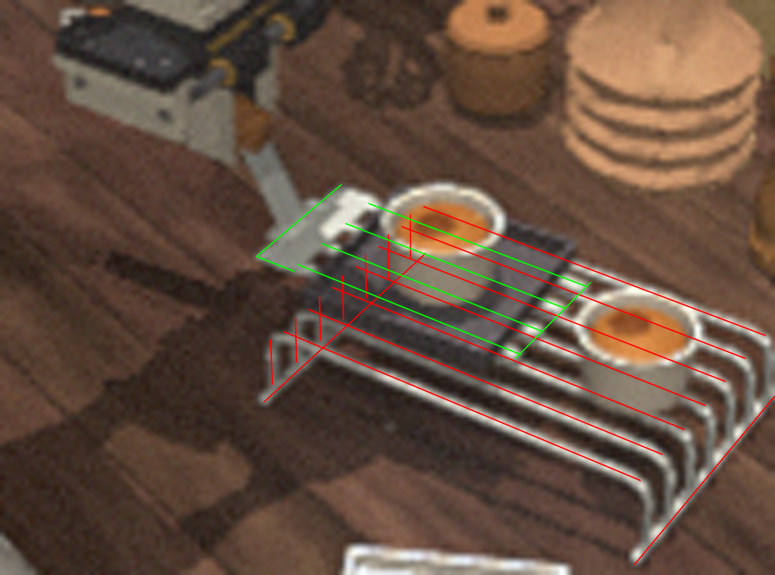

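View pics/dwrist.png

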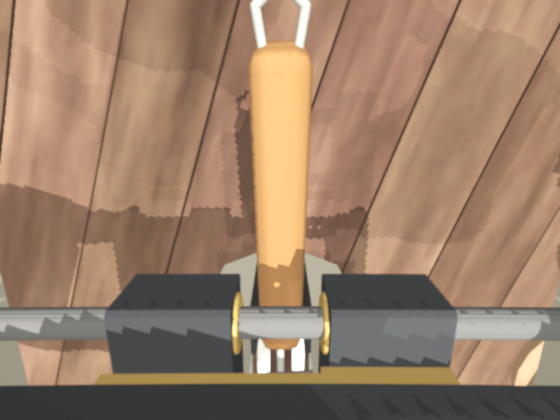

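The tray is off the wires and level, with both visible corners up about 30 crop px. The handle end is still at wrist (280,45), so the grip has not slipped. I raise it gently.

Request:
servo_tool([
  [0, 0, 0, -0.03, 0],
  [0, 0, 0, -0.06, 0],
  [0, 0, 0, -0.1, 0],
  [0, 0, 0, -0.14, 0],
  [0, 0, 0, -0.16, 0],
  [0, 0, 0, -0.18, 0],
  [0, 0, 0, -0.18, 0],
  [0, 0, 0, -0.18, 0],
  [0, 0, 0, -0.18, 0],
  [0, 0, 0, -0.18, 0],
  [0, 0, 0, -0.18, 0],
  [0, 0, 0, -0.18, 0],
  [0, 0, 0, -0.16, 0],
  [0, 0, 0, -0.14, 0],
  [0, 0, 0, -0.1, 0],
  [0, 0, 0, -0.06, 0],
  [0, 0, 0, -0.03, 0],
  [0, 0, 0, 0, 0],
  [0, 0, 0, 0, 0],
  [0, 0, 0, 0, 0],
])

```text
time: 15.1
tool_pos: [527.7, 57.5, 202.6]
tcp_rot: [-3.141, -0.0, 1.896]
contact_force: [0.3, 0.9, -2.5]
grip_width: 17.5
```

```bash
python3 look.py e
python3 - <<'E'
from h import *
for c in("scene","side"):
  im=bot.capture(c); cv2.imwrite(f"pics/e_{c}.png",im[:,:,::-1])
  m=bot.camera_model(c)
  for l in("tray","ramekin_tray","rack","ramekin_rack","pepper_mill","salt_cellar","timer"): print(c,l,[(round(d["p"],2),w(m,d["point"]).round(1)) for d in bot.pinpoint(c,l)][:2])
E
```

```text
15.1 [527.7  57.5 202.6] [-3.1414e+00 -1.0000e-04  1.8959e+00] [ 0.3  0.9 -2.5] [0.212 0.051 0.009] 17.497726759757228
[-118.   -0.    0.] 170.39779300031273
scene tray [(0.96, array([565.8, -74.8, 174.5])), (0.69, array([ 438.7, -227.2,    7.1]))]
scene ramekin_tray [(0.73, array([563.9, -71.7, 178.1])), (0.72, array([647.6, 393.4,   1.9]))]
scene rack [(0.58, array([ 588.6, -113.3,   -1.1]))]
scene ramekin_rack [(0.96, array([ 601.9, -175.1,   43.1]))]
scene pepper_mill [(0.62, array([ 795.2, -112.2,    2.2]))]
scene salt_cellar [(0.63, array([762.9, 119.8,   3.1]))]
scene timer [(0.83, array([645.6, 390. ,   1.9])), (0.6, array([563.5, -71.3, 177.9]))]
side tray [(0.78, array([566.1, -73.1, 171. ])), (0.72, array([ 444.3, -232.4,    1.2]))]
side ramekin_tray [(0.57, array([566.3, -73.4, 175.8]))]
side rack [(0.59, array([ 588. , -115.7,    6. ]))]
side ramekin_rack [(0.89, array([ 608.1, -184.6,   41.6])), (0.47, array([564.5, -73.1, 175.2]))]
side pepper_mill [(0.61, array([ 795.8, -114.9,   -1.5]))]
side salt_cellar [(0.69, array([ 7.670e+02,  1.226e+02, -2.000e-01]))]
side timer [(0.61, array([647.2, 388.4,  -0.9]))]
```

View pics/escene.png

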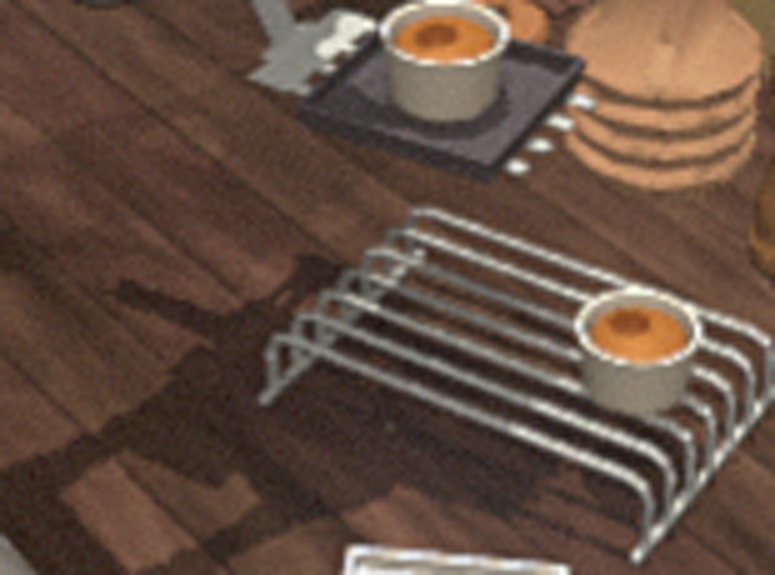

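View pics/e_side.png

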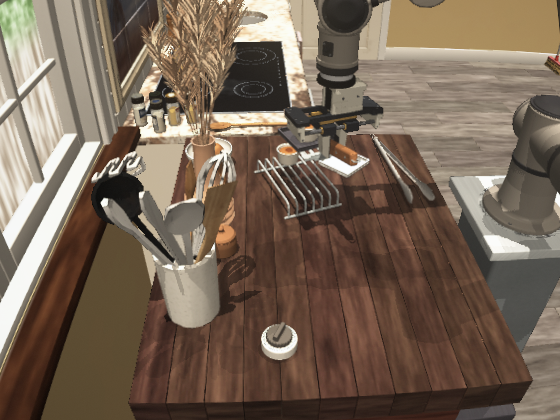

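View pics/ewrist.png

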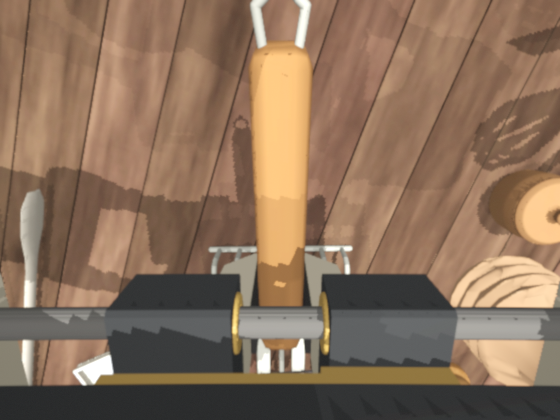

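The tray is at z ≈ 173, level, with all four prong tips showing beyond its far edge. The ramekin is upright, and the rack and bystanders have not moved. I hold briefly, check for creep, then hand in.

Request:
servo_tool([
  [0, 0, 0, 0, 0],
  [0, 0, 0, 0, 0],
  [0, 0, 0, 0, 0],
  [0, 0, 0, 0, 0],
  [0, 0, 0, 0, 0],
  [0, 0, 0, 0, 0],
  [0, 0, 0, 0, 0],
  [0, 0, 0, 0, 0],
])

```text
time: 17.05
tool_pos: [527.7, 57.5, 202.8]
tcp_rot: [3.142, 0.0, 1.896]
contact_force: [0.3, 0.5, -2.5]
grip_width: 17.7
```

Run:
```python
from h import *
a=cv2.imread("pics/e_scene.png"); b=bot.capture("scene")[:,:,::-1]
d=cv2.absdiff(a,np.ascontiguousarray(b))[150:300,230:400]; print("diff",d.mean(),(d.max(2)>60).sum())
bot.close_job(); print(bot.get_obs()["time"])
```

```text
diff 3.3057124183006534 0
the job is handed in; nothing more can be done
the job is handed in; nothing more can be done
```

The job is handed in: the steel tray with its ramekin is in the air on the turner alone, still held by the arm. I gripped the turner by the front of its handle and slid the prongs between the wires from the tray end. I then raised the tray straight up.

**Last checks**
- **Height:** the tray's underside was at about z = 173 mm, roughly 128 mm above the wires.
- **Level and steady:** the tray looked level, with all four prong tips showing past its far edge. The handle had not slipped in the grip, and pictures before and after a further second's hold showed no movement.
- **Ramekin on the tray:** it was upright.
- **Rack:** it had not moved, judged by the picture overlay.
- **Second ramekin, pepper mill, salt cellar and timer:** in place, to within what the detectors can resolve.
- **Contact:** no hard contact showed in the force readings at the end of each move; the outside force was about 2–3 N at the end. The fingers stayed well clear of the tray and both ramekins.
- **Time:** about 17 s of the 48 s allowed.

**What disagreed**
- The cameras differed by 1–3 mm on where the turner and rack were, within the room in the gaps.
- The detectors also reported the white look-alike tray, which I left alone.
- The grip was fixed at about 30 N, under the suggested 50 N. I gripped about 7 mm further forward than the listed point to reduce the nose-down pull.

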